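Vent the mug curing box and hold its sprung lid just below balance

ROBOT

A 6-joint arm with a two-finger parallel gripper is mounted at the origin on the work surface. World frame = base frame: x ahead of the robot, y to its left, z up, the work surface at z = 0. Lengths are in m, angles in rad, forces in N, time in s.
With the tool pointing down it reaches from about 0.375 to 0.9 m from the base axis. Payload 3.1 kg.
Tool frame: the origin (TCP) lies at the very end of the fingers, on their centre line; the grasp point (between the pads) lies 19 mm behind it; z points along the fingers, y is the direction in which the jaws open and shut (so a half turn about z gives the same grasp; the last joint's range is limited). The gripper opens to 87 mm and grips with 3 to 60 N. Pads are 19 mm wide; open, the fingers measure 117 mm over their backs; the gripper's body (75 mm by 190 mm) begins 51 mm behind the grasp point.
Start: joints at [1.026, 0.527, 1.433, -0, 1.181, -0.178], TCP at [0.224, 0.584, 0.223] pointing down, gripper open.
Joint ranges: [-3.08, 3.08], [-0.75, 2.2], [0.22, 2.44], [-1.43, 4.57], [0, 2.65], [-2.85, 2.85]. Speed limits (rad/s): [2.79, 2.79, 3.14, 3.14, 3.14, 3.14].

INTERFACE

Orientations are given as a unit quaternion [x, y, z, w].
In Python, from rig import robot gives the robot as it stands. The module is installed in compiled form; this text tells all that it offers.
- The arm moves only by the tool send_rows, never from a script. Its argument "deltas" is a list of rows, each an object of numbers: "tx", "ty", "tz": the shift along the tool's x, y, z in cm; "rx", "ry", "rz": the turn, a rotation vector about the tool's x, y, z in rad. A call has 1 to 5 rows; each row is the pose to reach, as a shift and turn from the pose commanded when the call began, along the tool's axes at that moment; what a row does not reach only later rows make up. A row lasts 1/12 s, in which the tool goes at most 41.7 mm and 7.16 degrees, less where a joint would pass 70% of its speed; a pose out of reach is approached as far as the arm can. A call with a gripper value outside its range is refused whole. "claw" is the finger opening in cm, from 0 to 8.7, set as the call begins (left out, the last holds). The fingers move at their own pace and stop on an object; "squeeze" is the grip in N (left out, the last holds). Time passes only in rows, so rows that repeat a pose let the fingers close. It gives the time, the measured TCP pose, the force and the opening at its end, in the units of the state.
- robot.get_obs(): the state, without advancing time (a new reading comes with each control period).
- robot.camera(name): name is "side" or "top"; returns a dict with "color" (420x560x3 uint8, red, green, blue), "z_map" (420x560 float32, m along the optical axis (not along the pixel's ray), 0 where there is no reading), "intrinsics" (3x3 intrinsics, pixels), "R" (3x3) and "t" (3): a world point X has camera coordinates R X + t. Camera axes: x right, y down, z forward; pixel columns grow to the right and rows downward; lengths in m; the calibration is good to about 2 mm. A picture is of the moment at which its call begins.
- robot.hand_in(): hands the job in, once; it reports no verdict.
Trained networks look in the newest picture that a camera, given by its name, has taken for a name from the list of things; names that differ only in an ending like _2 or _b are one class to them, and where a whole thing is asked for, a point or a joint stands for the part that bears it (a point fixed in the world has none). Each returns a list of dicts, best first, with "p" (0 to 1); they miss things now and then, are a little off and sometimes report something else, mostly with a low value. They report only what shows in the picture. A call takes as long as a camera call.
- robot.outline_of(label, camera): "pixels" (420x560 bool, what is visible of it) and "xy" ([column, row] in pixels, amid what is visible of it).
- robot.tip_of(label, camera): "xy" ([column, row] in pixels: a listed point, or the origin of a listed thing).
The state is a dict: "time": time; "q": joint angles; "joint_velocities": joint speeds; "joint_torque": joint torques, N m; "position": TCP position; "tool_rot": TCP orientation; "ft_force": force on the tool from outside, world axes, zero at the start; "moment": the same for the moment, N m; "grip_width": finger opening in m.
Only numpy, scipy, OpenCV 4.12 (cv2) and the standard library are available. Lean on these libraries where they do the work, as an engineer would, in place of code of your own. Each camera call takes 0.05 s, during which the arm holds its last target.

TASK

Vent the curing box: slide the red-gripped bolt fully back so that the lid is free, then take the lid by its black bar and raise it steadily to about ten degrees past its balance point (the red mark on the sector plate), keeping hold so that it never swings on to its open stop. Then ease it back and finish while still holding it by the bar, the lid kept still with its pointer in the green band just below the balance point, where it would fall shut if let go. Leave the bolt back, and do not move the mug, the ink bottle or the paint tub.

Things in the scene. Friction and masses are not known exactly. Their poses are not given: they have to be found in the camera images.
- cure_box: Blue curing box fixed to the table; cups inside. Origin: centre of the chamber's underside. x points from its front (handle side, towards the robot) to the hinge side, y to its left, z up. Chamber 220 (x) by 260 (y) by 105 mm high; a closed blue latch deck joins its left side, y 130 to 265 mm, top at 117 mm.
- red_mark (a point): Red mark at the balance point, 92 mm from the hinge axis, on the 14 mm thick upright sector plate at the box's right side (y -146 mm, up to 214 mm above the table). The plate's arc about the hinge is white, green just below the mark, then red. An orange pointer on the lid's right edge runs along it.
- lid_angle (a joint): Lid angle in rad: 0 shut (level), grows as the front edge rises about the far-side hinge; open stop 1.5. Hinge springs carry part of its weight: balance point 1.0 (57 degrees; red mark 0.96 to 1.04). Let go below it the lid falls shut, above it the springs swing it open. The green band is 0.80 to 0.96. Pull at the bar: 2 N shut, under 1 N near balance. The bolt must be drawn before it can rise.
- lid_middle (a point): Middle of the outer face of the lid: aluminium, amber window, 208 by 256 by 12 mm, about 0.9 kg with its bar; 106 mm from the hinge axis. 117 mm above the table when shut.
- hinge_mid (a point): Middle of the lid's hinge axis, which runs along the box's y axis; in the box's frame at x 100, y 0, z 111 mm. Fixed to the box.
- bar_mid (a point): Middle of the black round handle bar of the lid, 14 mm thick, 144 mm long, along the box's y: 255 mm from the hinge axis in the lid's plane; shut, 155 mm in front of the box's origin, 111 mm above the table. Arms 8 mm wide, 68 mm either side of the middle, join it to the lid; between them 38 mm are free from bar to lid and box front. It rolls between fingers gripping across it.
- bolt (a joint): Travel of the lid bolt in m: 0 to 0.008 at the start (tongue over the lid), 0.045 fully back at its stop. It slides along the box's +y, away from the lid, through two low steel staples, and stays where it is left; about 2 N moves it. The tongue is clear of the lid beyond 0.030.
- bolt_grip (a point): In the upper half of the bolt's upright round red grip (16 mm diameter, from 127 to 163 mm above the table), on its axis, 147 mm above the table. At travel 0 it is at x -70, y 196 mm in the box's frame. The nearer staple (36 mm wide along x, 24 mm above the deck) ends 26 mm from this axis, on the lid side.
- mug: White mug, 82 mm in diameter, 95 mm high, on the table to the right of the box. Origin: centre of its underside. Not to be disturbed.
- ink: Small amber ink bottle with black cap, 32 mm in diameter, 70 mm high, on the table near the front left of the box. Origin: centre of its underside. Not to be disturbed.
- tub: Red paint tub, 64 mm in diameter, 50 mm high, on the table near the front left of the box (it may have changed places with the ink bottle). Origin: centre of its underside. Not to be disturbed.

How it is judged:
On the way, in this order (a step that is already met when the one before it is completed fails the run):
1. the bolt is slid fully back (value of joint bolt above 0.038 m), for 0.2 s.
2. the lid is raised past its balance point, held by its bar (value of joint lid_angle above 1.07 rad and contact force between the fingers and handle_bar above 0.5 N), for 0.2 s.
At the end, for the whole second after the job is handed in: The gripper's fingers still hold the lid's bar (contact force over 0.5 N) with the lid still (under 0.06 rad/s) between 0.77 and 0.975 rad, just below its balance point of 1.0; the bolt is back (over 36 mm); mug, ink bottle and tub stand within 30 mm of where they were (value of joint lid_angle between 0.77 and 0.975 rad and velocity of joint lid_angle between -0.06 and 0.06 rad/s and contact force between the fingers and handle_bar above 0.5 N and value of joint bolt above 0.036 m and not (distance of mug from where it was at the start of the episode above 0.03 m or angle between mug's own z axis and vertical above 0.5 rad) and not (distance of ink from where it was at the start of the episode above 0.03 m or angle between ink's own z axis and vertical above 0.5 rad) and not (distance of tub from where it was at the start of the episode above 0.03 m or angle between tub's own z axis and vertical above 0.5 rad)); the arm keeps its last pose, push and grip.
It fails at once if the lid swings on to its open stop (value of joint lid_angle above 1.4 rad).
It fails at once if the mug is pushed away or tipped (distance of mug from where it was at the start of the episode above 0.03 m or angle between mug's own z axis and vertical above 0.5 rad).
It fails at once if the ink bottle is pushed away or tipped (distance of ink from where it was at the start of the episode above 0.03 m or angle between ink's own z axis and vertical above 0.5 rad).
It fails at once if the paint tub is pushed away or tipped (distance of tub from where it was at the start of the episode above 0.03 m or angle between tub's own z axis and vertical above 0.5 rad).
It also fails if it takes over 58 s, if anything falls off the work surface, if the arm or the gripper's body presses on something with over 40 N, if the wrist force passes 120 N, or if a joint passes its speed limit or range.

## Working session

There is one attempt and no reset: what is moved stays moved. The work goes in short steps, Python scripts to look and compute and a tool call to move; the robot and the scene stay as the last step left them, time stands still between calls to the robot, and variables do not carry over. Pictures are saved under pics/ and viewed, and the job is handed in when it is done.

Besides the shell and the picture viewer there is one more tool, called after "Emit:" by a JSON object that holds its "method" and its "body". send_rows: Moves the arm, as the interface text tells. Its arguments: {"type":"object","properties":{"deltas":{"type":"array","items":{"type":"object","properties":{"tx":{"type":"number"},"ty":{"type":"number"},"tz":{"type":"number"},"rx":{"type":"number"},"ry":{"type":"number"},"rz":{"type":"number"}}}},"claw":{"type":"number"},"squeeze":{"type":"number"}},"required":["deltas"]}

```bash
mkdir -p pics
cat > h.py <<'E'
import numpy as np, cv2
from rig import robot
from scipy.spatial.transform import Rotation as Rn
def cam(n,name=None):
    c=robot.camera(n)
    if name: cv2.imwrite('pics/'+name+'.png',c['color'][:,:,::-1])
    return c
def ray(c,xy):
    K=np.array(c['intrinsics']);R=np.array(c['R']);t=np.array(c['t'])
    d=R.T@np.linalg.solve(K,[xy[0],xy[1],1.]);o=-R.T@t
    return o,d
def atz(c,xy,z):
    o,d=ray(c,xy);return o+d*(z-o[2])/d[2]
def proj(c,X):
    p=np.array(c['intrinsics'])@(np.array(c['R'])@np.array(X)+np.array(c['t']));return p[:2]/p[2]
def cloud(c):
    z=c['z_map'];v,u=np.mgrid[:420,:560];K=np.array(c['intrinsics'])
    P=np.stack([(u-K[0,2])/K[0,0]*z,(v-K[1,2])/K[1,1]*z,z],-1)
    return (P-np.array(c['t']))@np.array(c['R'])
E
python3 - <<'E'
from h import *
np.set_printoptions(precision=4,suppress=True)
o=robot.get_obs();print(o)
for n in ['side','top']:
    c=cam(n,n+'0'); print(n,-c['R'].T@c['t'],c['R'][2])
    for l,z in [('bolt_grip',.147),('bar_mid',.111),('lid_middle',.117),('hinge_mid',.111),('cure_box',0),('red_mark',None),('mug',0),('ink',0),('tub',0)]:
        for r in robot.tip_of(l,n)[:2]:
            print(l,round(r['p'],2),r['xy'],atz(c,r['xy'],z) if z is not None else '')
E
```

```text
{'time': 0.0, 'q': array([ 1.0265,  0.5285,  1.4339, -0.    ,  1.1814, -0.1785]), 'joint_velocities': array([ 0.0007, -0.0005,  0.0003, -0.0025, -0.0005,  0.0018]), 'joint_torque': array([  0.0006, -44.0032, -17.6594,   0.0633,   0.0582,  -0.0002]), 'position': array([0.2232, 0.583 , 0.2216]), 'tool_rot': array([ 0.1819,  0.9833, -0.001 , -0.0004]), 'ft_force': array([ 1.2079,  0.9174, -0.8251]), 'moment': array([ 0.078 , -0.0032,  0.0007]), 'grip_width': 0.08744206130952313}
side [ 0.0999 -0.5347  0.8218] [ 0.4798  0.5632 -0.6727]
bolt_grip 0.8 [245.0, 191.6] [0.5555 0.1065 0.147 ]
bar_mid 0.55 [288.8, 268.2] [ 0.5056 -0.1021  0.111 ]
bar_mid 0.39 [208.4, 266.2] [0.3846 0.0043 0.111 ]
lid_middle 0.68 [331.7, 227.3] [ 0.6493 -0.0789  0.117 ]
hinge_mid 0.85 [356.8, 204.4] [ 0.752  -0.0591  0.111 ]
hinge_mid 0.54 [327.9, 256.5] [ 0.5879 -0.1299  0.111 ]
cure_box 0.8 [326.6, 256.2] [ 0.6623 -0.0641  0.    ]
red_mark 0.95 [411.1, 220.3] 
red_mark 0.23 [246.0, 190.4] 
mug 0.77 [399.4, 345.9] [ 0.6076 -0.3255  0.    ]
ink 0.68 [209.1, 268.1] [ 0.4272  0.0827 -0.    ]
tub 0.78 [176.7, 244.7] [0.4076 0.1936 0.    ]
top [0.3409 0.0229 1.2349] [ 0.2111  0.0084 -0.9774]
bolt_grip 0.7 [251.1, 219.3] [0.551  0.1098 0.147 ]
bar_mid 0.63 [329.8, 245.0] [ 0.5024 -0.1047  0.111 ]
bar_mid 0.53 [318.4, 156.8] [ 0.7503 -0.0616  0.111 ]
lid_middle 0.83 [323.0, 188.4] [ 0.6573 -0.0784  0.117 ]
hinge_mid 0.61 [317.0, 155.0] [ 0.7553 -0.0574  0.111 ]
cure_box 0.6 [318.5, 196.5] [ 0.664  -0.0766  0.    ]
red_mark 0.83 [379.6, 159.6] 
mug 0.61 [404.2, 218.8] [ 0.613 -0.337  0.   ]
mug 0.25 [326.9, 243.5] [ 0.5222 -0.1086  0.    ]
ink 0.58 [258.9, 269.4] [0.4323 0.0863 0.    ]
tub 0.75 [223.4, 270.9] [0.4208 0.1893 0.    ]
```

View pics/side0.png

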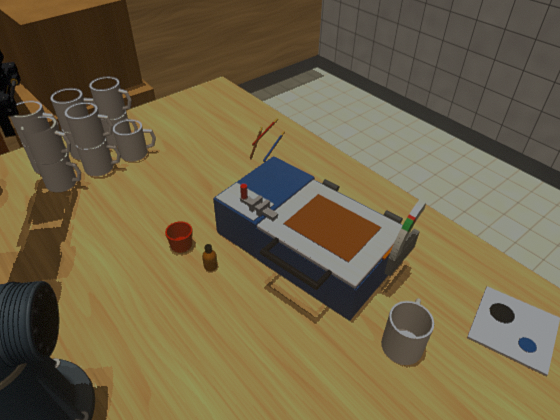

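View pics/top0.png

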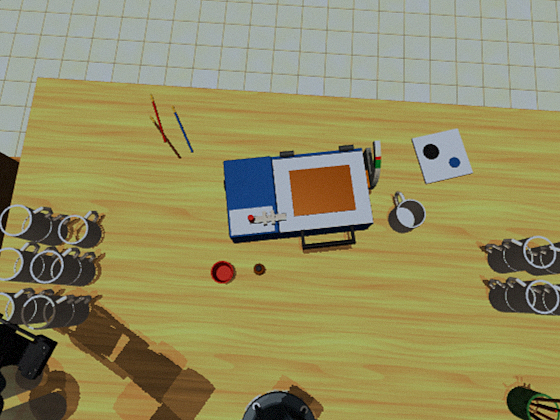

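Run:
```python
from h import *
np.set_printoptions(precision=4,suppress=True)
for n in ['side','top']:
    c=cam(n); P=cloud(c)
    for l in ['bolt_grip','bar_mid','ink','tub','mug']:
        for r in robot.outline_of(l,n)[:1]:
            m=r['pixels']; q=P[m]; q=q[q[:,2]>0.01]; print(n,l,round(r['p'],2),m.sum(),r['xy'],np.median(q,0),q.min(0),q.max(0))
    # black bar mask
    col=c['color'].astype(int)
    m=(col.max(-1)<70)&(P[...,2]>.10)&(P[...,2]<.13)&(c['z_map']>0)
    k,lab,st,ce=cv2.connectedComponentsWithStats(m.astype(np.uint8))
    for i in range(1,k):
        if st[i,4]>60:
            q=P[lab==i]; mu=q.mean(0); u,s,vt=np.linalg.svd(q-mu,full_matrices=False)
            e=(q-mu)@vt[0]; print('dark',st[i],mu,vt[0],e.min(),e.max(),np.median(q[:,2]))
```

```text
side bolt_grip 0.71 297 [265.1, 208.5] [0.558  0.0543 0.1297] [ 0.0999 -0.5347  0.1142] [0.5936 0.1645 0.8218]
side bar_mid 0.91 8762 [328.6, 234.5] [ 0.6314 -0.0935  0.1175] [ 0.0999 -0.5347  0.0304] [0.7819 0.0641 0.8218]
side ink 0.58 324 [205.5, 260.4] [0.4275 0.077  0.0425] [0.416  0.0675 0.01  ] [0.4458 0.098  0.0724]
side tub 0.78 680 [175.8, 238.4] [0.4154 0.1923 0.0347] [ 0.0999 -0.5347  0.0102] [0.446  0.2184 0.8218]
side mug 0.81 2577 [405.5, 330.5] [ 0.6034 -0.3296  0.0614] [ 0.0999 -0.5347  0.01  ] [ 0.6727 -0.2879  0.8218]
dark [   0   31  133   37 1016] [0.569  1.1641 0.1152] [-0.943   0.3328  0.0005] -0.22357164472435767 0.2546965273290194 0.11535612636787293
dark [ 98 129   8  15  61] [0.4121 0.5659 0.1163] [-0.6916 -0.5019 -0.5194] -0.02308823738040019 0.018420234864397367 0.1164594369057367
dark [ 55 144  11  17  67] [0.3012 0.5655 0.1161] [-0.6728 -0.5106 -0.5354] -0.023146729314161285 0.02143154663217683 0.11596490076435453
dark [323 180  16  11  77] [0.7501 0.0252 0.1162] [ 0.2094 -0.9767 -0.0462] -0.021040603386792978 0.018818579634543815 0.11662749438500725
da
[... 2490 characters left out ...]
0725
dark [544 288  10  22 123] [ 0.3994 -0.6828  0.1157] [-0.9913  0.0117 -0.1311] -0.027878895034095214 0.026183055837267568 0.11674231632955799
dark [ 57 298  20  30 135] [0.2779 0.5626 0.1176] [-0.9826  0.1701 -0.0751] -0.042362067017981744 0.03921645358059199 0.11849113373184882
dark [ 25 300  10  23 113] [0.2778 0.6612 0.117 ] [-0.9953  0.0904 -0.0349] -0.025351963574178835 0.032000271695033305 0.11694703688386103
dark [ 14 368   9  20 101] [0.1131 0.662  0.112 ] [-0.9298 -0.3654  0.0431] -0.024432994201643885 0.022970128927131593 0.11164497489029385
dark [ 29 401  19  19 158] [0.0449 0.5916 0.1148] [-0.6791 -0.7339 -0.0158] -0.03629067438791827 0.028053863362432874 0.11552631714406257
```

The views agree: grip about (0.552, 0.109), bar about (0.504, -0.104), box yaw about 0.18. The tub and ink bottle stand in front of the box, and the mug is to its right. Next I refine the box pose and work out the approach.

```bash
cat >> h.py <<'E'
def cell(yaw): # tool down, tool y at world angle yaw, z down
    y=np.array([np.cos(yaw),np.sin(yaw),0]);z=np.array([0,0,-1.]);x=np.cross(y,z)
    return Rn.from_matrix(np.stack([x,y,z],1))
def delta(pos,rot,o=None):
    o=o or robot.get_obs(); R0=Rn.from_quat(o['tool_rot'])
    d=R0.inv().apply(np.array(pos)-o['position'])*100
    r=(R0.inv()*rot).as_rotvec()
    return np.round(d,2),np.round(r,3)
E
python3 - <<'E'
from h import *
np.set_printoptions(precision=4,suppress=True)
from scipy.optimize import minimize
tops=[]
for n in ['side','top']:
    c=cam(n);P=cloud(c)
    m=(c['z_map']>0)&(abs(P[...,2]-.117)<.004)&(P[...,0]>.5)&(P[...,0]<.83)&(P[...,1]<.3)&(P[...,1]>-.3)
    k,lab,st,ce=cv2.connectedComponentsWithStats(m.astype(np.uint8)); i=1+st[1:,4].argmax()
    q=P[lab==i]; r=cv2.minAreaRect((q[:,:2]*1000).astype(np.float32)); print(n,r,len(q))
    # red grip
    col=c['color'].astype(int); g=(col[...,0]>110)&(col[...,1]<50)&(col[...,2]<50)&(P[...,2]>.125)&(P[...,2]<.17)&(P[...,0]>.5)&(P[...,0]<.6)
    q=P[g]; print('red',len(q),q.mean(0) if len(q) else '',q.min(0),q.max(0))
    d=(col.max(-1)<60)&(P[...,2]>.10)&(P[...,2]<.125)&(P[...,0]<.54)&(P[...,0]>.46)&(P[...,1]<0)&(P[...,1]>-.2)
    q=P[d]; yaw=.177; ex=np.array([np.cos(yaw),np.sin(yaw)]); ey=np.array([-ex[1],ex[0]])
    b=(q[:,:2]-[.6555,-.0754]); B=np.stack([b@ex,b@ey],1); f=B[B[:,0]<-.148]; print('bar box coords',f.mean(0),f.min(0),f.max(0),np.polyfit(f[:,1],f[:,0],1))
yaw=.177
g=[.5517,.1094]
print(delta([*g,.22],cell(yaw)))
E
```

```text
side ((625.2252197265625, -14.237762451171875), (283.5567321777344, 399.8486633300781), 10.205934524536133) 11297
red 21 [0.5548 0.1107 0.1624] [0.5475 0.1045 0.1605] [0.5612 0.1175 0.164 ]
bar box coords [-0.1552 -0.0034] [-0.1622 -0.0716] [-0.148   0.0734] [ 0.001  -0.1552]
top ((619.7264404296875, -11.702438354492188), (262.9970703125, 398.897705078125), 7.684460639953613) 9432
red 21 [0.5535 0.1113 0.1629] [0.5484 0.1064 0.1594] [0.5597 0.1171 0.1671]
bar box coords [-0.154   0.0028] [-0.1598 -0.0697] [-0.1481  0.0715] [-0.0021 -0.154 ]
(array([-47.61, -32.55,   0.25]), array([-0.   , -0.   ,  1.028]))
```

Run:
```python
from h import *
for n in ['top','side']:
    c=cam(n);P=cloud(c).reshape(-1,3)[c['z_map'].ravel()>0]
    for x0 in np.arange(.1,.8,.1):
        print(x0.round(1),[round(float(q[:,2].max()),2) if len(q:=P[(P[:,0]>=x0)&(P[:,0]<x0+.1)&(P[:,1]>=y0)&(P[:,1]<y0+.1)]) else None for y0 in np.arange(-.1,.8,.1)])
```

```text
0.1 [0.31, 0.27, 0.01, 0.01, 0.01, 0.58, 0.39, 0.17, 0.0]
0.2 [0.01, 0.01, 0.01, 0.01, 0.01, 0.55, 0.4, 0.31, 0.1]
0.3 [0.01, 0.01, 0.06, 0.05, 0.01, 0.01, 0.2, 0.2, 0.19]
0.4 [0.12, 0.07, 0.05, 0.05, 0.01, 0.01, 0.19, 0.2, 0.2]
0.5 [0.12, 0.15, 0.17, 0.01, 0.01, 0.01, 0.1, 0.2, 0.2]
0.6 [0.13, 0.13, 0.12, 0.09, 0.01, 0.01, 0.01, 0.01, 0.01]
0.7 [0.12, 0.12, 0.12, 0.12, 0.01, 0.01, 0.01, 0.01, 0.01]
0.1 [0.32, 0.01, 0.0, 0.0, 0.01, 0.01, 0.29, 0.0, 0.0]
0.2 [0.0, 0.0, 0.0, 0.0, 0.0, 0.34, 0.4, 0.34, 0.19]
0.3 [0.0, 0.0, 0.05, 0.05, 0.01, 0.0, 0.19, 0.19, 0.19]
0.4 [0.12, 0.07, 0.05, 0.05, 0.0, 0.0, 0.19, 0.19, 0.19]
0.5 [0.12, 0.14, 0.16, 0.0, 0.0, 0.01, 0.1, 0.19, 0.19]
0.6 [0.12, 0.12, 0.12, 0.11, 0.01, 0.0, 0.0, 0.0, 0.01]
0.7 [0.12, 0.12, 0.12, 0.12, 0.01, 0.01, 0.01, 0.01, 0.0]
```

Emit:
{"method": "send_rows", "body": {"deltas": [{"tz":-2}]}}

```text
schema error: expected keys tx, ty, tz, rx, ry, rz
```

Emit:
{"method": "send_rows", "body": {"deltas": [{"tx":-3,"ty":-2,"tz":-0.4,"rx":0,"ry":0,"rz":0.07},{"tx":-6,"ty":-4,"tz":-0.8,"rx":0,"ry":0,"rz":0.14},{"tx":-9.2,"ty":-6.2,"tz":-1.2,"rx":0,"ry":0,"rz":0.21},{"tx":-12.4,"ty":-8.4,"tz":-1.6,"rx":0,"ry":0,"rz":0.28},{"tx":-15.6,"ty":-10.6,"tz":-2,"rx":0,"ry":0,"rz":0.35}]}}

```text
time: 2.22
position: [0.3319, 0.4275, 0.2428]
tool_rot: [0.351, 0.936, 0.0, 0.0]
ft_force: [1.2, -0.1, -0.1]
grip_width: 0.0871
```

Run:
```python
from h import *
print(delta([.5535,.1105,.22],cell(.177)),robot.get_obs()['position'])
```

```text
(array([-37.55,  -9.28,   2.28]), array([0.   , 0.   , 0.675])) [0.33186686 0.42751625 0.24281902]
```

Emit:
{"method": "send_rows", "body": {"deltas": [{"tx":-3.7,"ty":-0.9,"tz":0,"rx":0,"ry":0,"rz":0.07},{"tx":-7.4,"ty":-1.8,"tz":0,"rx":0,"ry":0,"rz":0.14},{"tx":-11.1,"ty":-2.7,"tz":0,"rx":0,"ry":0,"rz":0.21},{"tx":-14.8,"ty":-3.6,"tz":0,"rx":0,"ry":0,"rz":0.28},{"tx":-18.5,"ty":-4.5,"tz":0,"rx":0,"ry":0,"rz":0.35}]}}

```text
time: 2.63
position: [0.4422, 0.2719, 0.2429]
tool_rot: [0.51, 0.86, 0.0, 0.0]
ft_force: [0.6, 0.3, 1.1]
grip_width: 0.0868
```

Run:
```python
from h import *
print(delta([.5535,.1105,.22],cell(.177)),robot.get_obs()['position'])
```

```text
(array([-19.5 ,   2.  ,   2.29]), array([ 0.001, -0.   ,  0.325])) [0.44223599 0.27188756 0.24286202]
```

Emit:
{"method": "send_rows", "body": {"deltas": [{"tx":-4,"ty":0.4,"tz":0,"rx":0,"ry":0,"rz":0.065},{"tx":-8,"ty":0.8,"tz":0,"rx":0,"ry":0,"rz":0.13},{"tx":-12,"ty":1.2,"tz":0,"rx":0,"ry":0,"rz":0.195},{"tx":-16,"ty":1.6,"tz":0,"rx":0,"ry":0,"rz":0.26},{"tx":-19.5,"ty":2,"tz":1,"rx":0,"ry":0,"rz":0.325}]}}

```text
time: 3.05
position: [0.556, 0.1102, 0.2344]
tool_rot: [0.642, 0.766, 0.002, 0.002]
ft_force: [0.8, 0.0, -0.4]
grip_width: 0.0869
```

Run:
```python
from h import *
c=cam('side','s1');cam('top','t1')
print(delta([.5535,.1105,.136],cell(.177)),robot.get_obs()['position'])
```

```text
(array([ 0.34, -0.27,  9.57]), array([ 0.002,  0.002, -0.004])) [0.55654061 0.10781413 0.23168619]
```

View pics/s1.png

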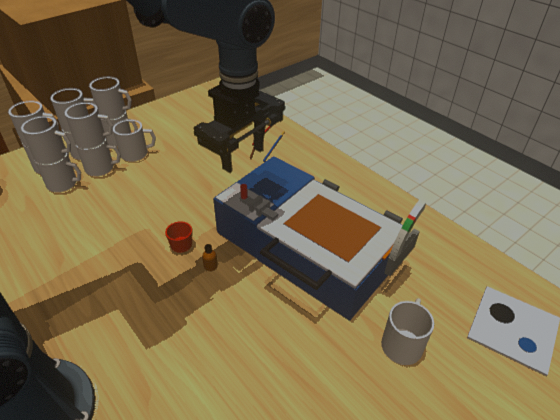

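The gripper stands above the red grip (245, 190) with the jaws along the box's x. Descending.

Emit:
{"method": "send_rows", "body": {"deltas": [{"tx":0.2,"ty":-0.2,"tz":2.5,"rx":0,"ry":0,"rz":0},{"tx":0.3,"ty":-0.3,"tz":5,"rx":0,"ry":0,"rz":0},{"tx":0.3,"ty":-0.3,"tz":7.5,"rx":0,"ry":0,"rz":0},{"tx":0.3,"ty":-0.3,"tz":9.3,"rx":0,"ry":0,"rz":0},{"tx":0.3,"ty":-0.3,"tz":9.3,"rx":0,"ry":0,"rz":0}]}}

```text
time: 3.57
position: [0.5463, 0.1154, 0.1361]
tool_rot: [0.64, 0.768, -0.003, -0.003]
ft_force: [-1.6, 0.8, 0.7]
grip_width: 0.0869
```

Run:
```python
from h import *
c=cam('side','s2')
print(delta([.5535,.1105,.136],cell(.177)),robot.get_obs()['position'])
```

```text
(array([-0.59,  0.48,  0.19]), array([-0.005, -0.001,  0.004])) [0.54773515 0.11547221 0.13797431]
```

View pics/s2.png

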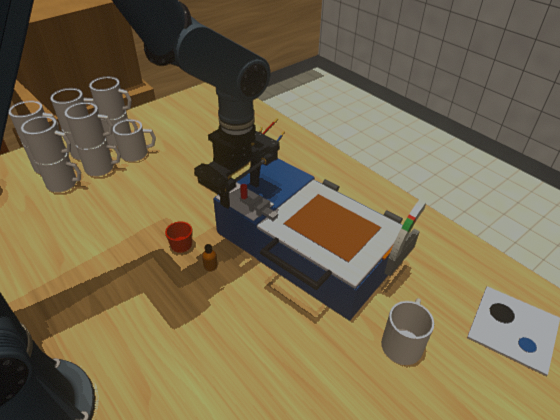

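The grip stands between the fingers. I'll correct the offset and close.

Emit:
{"method": "send_rows", "body": {"deltas": [{"tx":-0.5,"ty":0.5,"tz":0.1,"rx":0,"ry":0,"rz":0},{"tx":-0.5,"ty":0.5,"tz":0.1,"rx":0,"ry":0,"rz":0},{"tx":-0.5,"ty":0.5,"tz":0.1,"rx":0,"ry":0,"rz":0}]}}

```text
time: 3.87
position: [0.5572, 0.1108, 0.1401]
tool_rot: [0.641, 0.768, 0.001, 0.001]
ft_force: [0.4, -0.3, -0.2]
grip_width: 0.087
```

Emit:
{"method": "send_rows", "body": {"deltas": [{"tx":0,"ty":0,"tz":0,"rx":0,"ry":0,"rz":0},{"tx":0,"ty":0,"tz":0,"rx":0,"ry":0,"rz":0},{"tx":0,"ty":0,"tz":0,"rx":0,"ry":0,"rz":0},{"tx":0,"ty":0,"tz":0,"rx":0,"ry":0,"rz":0},{"tx":0,"ty":0,"tz":0,"rx":0,"ry":0,"rz":0}], "claw": 0.5, "squeeze": 20}}

```text
time: 4.28
position: [0.5555, 0.1109, 0.1387]
tool_rot: [0.641, 0.768, 0.0, 0.0]
ft_force: [0.9, -0.5, -0.8]
grip_width: 0.0615
```

Emit:
{"method": "send_rows", "body": {"deltas": [{"tx":0,"ty":0,"tz":0,"rx":0,"ry":0,"rz":0},{"tx":0,"ty":0,"tz":0,"rx":0,"ry":0,"rz":0},{"tx":0,"ty":0,"tz":0,"rx":0,"ry":0,"rz":0}]}}

```text
time: 4.53
position: [0.5554, 0.1109, 0.1385]
tool_rot: [0.641, 0.768, -0.0, -0.0]
ft_force: [-0.6, -0.3, 0.1]
grip_width: 0.0418
```

Run:
```python
from h import *
o=robot.get_obs();print(o['position'],Rn.from_quat(o['tool_rot']).as_matrix().round(3),o['grip_width'],o['ft_force'])
```

```text
[0.55544608 0.11092145 0.13849269] [[-0.179  0.984 -0.   ]
 [ 0.984  0.179 -0.   ]
 [ 0.    -0.    -1.   ]] 0.041833428474269255 [-0.64022816 -0.3079975   0.09302216]
```

Emit:
{"method": "send_rows", "body": {"deltas": [{"tx":0,"ty":0,"tz":0,"rx":0,"ry":0,"rz":0},{"tx":0,"ty":0,"tz":0,"rx":0,"ry":0,"rz":0},{"tx":0,"ty":0,"tz":0,"rx":0,"ry":0,"rz":0},{"tx":0,"ty":0,"tz":0,"rx":0,"ry":0,"rz":0},{"tx":0,"ty":0,"tz":0,"rx":0,"ry":0,"rz":0}]}}

```text
time: 4.95
position: [0.5539, 0.1107, 0.1384]
tool_rot: [0.641, 0.768, -0.001, -0.001]
ft_force: [-3.2, -0.9, 2.2]
grip_width: 0.0155
```

Emit:
{"method": "send_rows", "body": {"deltas": [{"tx":0,"ty":0,"tz":0,"rx":0,"ry":0,"rz":0},{"tx":0,"ty":0,"tz":0,"rx":0,"ry":0,"rz":0}]}}

```text
time: 5.12
position: [0.554, 0.1107, 0.1384]
tool_rot: [0.641, 0.768, -0.001, -0.001]
ft_force: [-5.2, -1.8, 2.9]
grip_width: 0.0152
```

Gripped (15 mm). The grip's y gives a travel of about 5 mm, so it is about 40 mm to the stop along tool +x.

Emit:
{"method": "send_rows", "body": {"deltas": [{"tx":0.8,"ty":0,"tz":0,"rx":0,"ry":0,"rz":0},{"tx":1.6,"ty":0,"tz":0,"rx":0,"ry":0,"rz":0},{"tx":2.4,"ty":0,"tz":0,"rx":0,"ry":0,"rz":0},{"tx":3.2,"ty":0,"tz":0,"rx":0,"ry":0,"rz":0},{"tx":3.8,"ty":0,"tz":0,"rx":0,"ry":0,"rz":0}]}}

```text
time: 5.53
position: [0.5473, 0.1484, 0.1384]
tool_rot: [0.641, 0.768, -0.001, -0.001]
ft_force: [-5.0, -2.8, 3.3]
grip_width: 0.0154
```

Emit:
{"method": "send_rows", "body": {"deltas": [{"tx":0.2,"ty":0,"tz":0,"rx":0,"ry":0,"rz":0},{"tx":0.4,"ty":0,"tz":0,"rx":0,"ry":0,"rz":0},{"tx":0.4,"ty":0,"tz":0,"rx":0,"ry":0,"rz":0},{"tx":0.4,"ty":0,"tz":0,"rx":0,"ry":0,"rz":0}]}}

```text
time: 5.87
position: [0.5469, 0.1505, 0.1384]
tool_rot: [0.64, 0.768, -0.002, 0.0]
ft_force: [-4.5, -6.2, 2.8]
grip_width: 0.0154
```

Run:
```python
from h import *
c=cam('side','s3')
o=robot.get_obs();print(o['position'],o['grip_width'],o['ft_force']);d=o['position'][:2]-[.6555,-.0754];print('travel',d@[-.176,.984]-.196, d@[.984,.176])
```

```text
[0.54687301 0.15050743 0.13832843] 0.015578905687407501 [-4.54951866 -6.13281345  3.47958569]
travel 0.04541126391843517 -0.06712925258697704
```

View pics/s3.png

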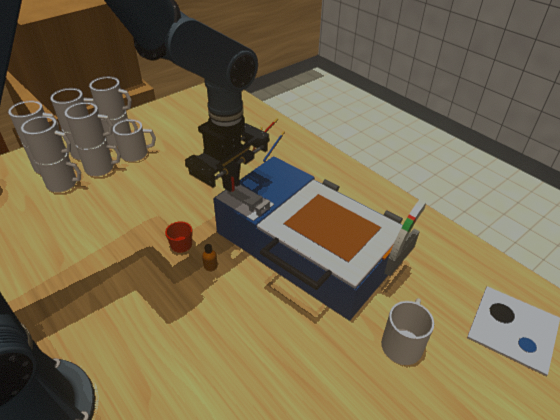

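The bolt is at its stop: the force has risen and the travel is about 45 mm. Opening to 4.5 cm and rising.

Emit:
{"method": "send_rows", "body": {"deltas": [{"tx":-0.3,"ty":0,"tz":0,"rx":0,"ry":0,"rz":0},{"tx":-0.3,"ty":0,"tz":0,"rx":0,"ry":0,"rz":0},{"tx":-0.3,"ty":0,"tz":0,"rx":0,"ry":0,"rz":0},{"tx":-0.3,"ty":0,"tz":0,"rx":0,"ry":0,"rz":0},{"tx":-0.3,"ty":0,"tz":0,"rx":0,"ry":0,"rz":0}], "claw": 4.5}}

```text
time: 6.33
position: [0.5496, 0.1495, 0.1387]
tool_rot: [0.641, 0.768, 0.001, 0.001]
ft_force: [0.2, -0.2, -0.1]
grip_width: 0.0403
```

Emit:
{"method": "send_rows", "body": {"deltas": [{"tx":0,"ty":0,"tz":-2,"rx":0,"ry":0,"rz":0},{"tx":0,"ty":0,"tz":-4.5,"rx":0,"ry":0,"rz":0},{"tx":0,"ty":0,"tz":-7,"rx":0,"ry":0,"rz":0},{"tx":0,"ty":0,"tz":-9,"rx":0,"ry":0,"rz":0}]}}

```text
time: 6.67
position: [0.5494, 0.1496, 0.2303]
tool_rot: [0.641, 0.768, 0.001, 0.001]
ft_force: [0.5, 0.4, 0.2]
grip_width: 0.0447
```

Run:
```python
from h import *
o=robot.get_obs();print(o['position'],o['grip_width'],o['ft_force'])
yaw=.177;b=np.array([.6555,-.0754])-.155*np.array([np.cos(yaw),np.sin(yaw)]);print(b)
print(delta([*b,.22],cell(yaw)))
c=cam('top','t4');P=cloud(c)
col=c['color'].astype(int); g=(col[...,0]>110)&(col[...,1]<50)&(col[...,2]<50)&(P[...,2]>.125)&(P[...,2]<.17)&(P[...,0]>.5)&(P[...,0]<.6)
q=P[g];print(len(q),q.mean(0) if len(q) else '')
```

```text
[0.5494273  0.14957925 0.23029639] 0.04473780198816783 [0.4867141  0.43850442 0.22297883]
[ 0.50292167 -0.10269197]
(array([-23.98,  -9.1 ,   1.01]), array([0.003, 0.   , 0.003]))
0
```

Emit:
{"method": "send_rows", "body": {"deltas": [{"tx":-3.6,"ty":-1.4,"tz":0,"rx":0,"ry":0,"rz":0},{"tx":-7.4,"ty":-2.8,"tz":0,"rx":0,"ry":0,"rz":0},{"tx":-11.2,"ty":-4.2,"tz":0,"rx":0,"ry":0,"rz":0},{"tx":-15,"ty":-5.7,"tz":0,"rx":0,"ry":0,"rz":0},{"tx":-18.8,"ty":-7.1,"tz":0,"rx":0,"ry":0,"rz":0}]}}

```text
time: 7.13
position: [0.5121, -0.0498, 0.2285]
tool_rot: [0.64, 0.768, 0.0, 0.001]
ft_force: [0.3, -0.1, 1.1]
grip_width: 0.0448
```

Emit:
{"method": "send_rows", "body": {"deltas": [{"tx":-3,"ty":-1.2,"tz":0,"rx":0,"ry":0,"rz":0},{"tx":-5.2,"ty":-2,"tz":0,"rx":0,"ry":0,"rz":0},{"tx":-5.2,"ty":-2,"tz":0,"rx":0,"ry":0,"rz":0},{"tx":-5.2,"ty":-2,"tz":0,"rx":0,"ry":0,"rz":0}]}}

```text
time: 7.47
position: [0.5022, -0.1042, 0.2284]
tool_rot: [0.642, 0.767, 0.0, 0.0]
ft_force: [0.1, 0.5, -0.2]
grip_width: 0.045
```

Run:
```python
from h import *
c=cam('side','s5');P=cloud(c)
yaw=.177;b=np.array([.6555,-.0754])-.155*np.array([np.cos(yaw),np.sin(yaw)])
print(delta([*b,.092],cell(yaw)),robot.get_obs()['position'])
col=c['color'].astype(int); g=(col[...,0]>110)&(col[...,1]<50)&(col[...,2]<50)&(P[...,2]>.125)&(P[...,2]<.17)&(P[...,0]>.5)&(P[...,0]<.6)
q=P[g];print(len(q),q.mean(0) if len(q) else '',(q.mean(0)[:2]-[.6555,-.0754])@[-.176,.984]-.196)
```

```text
(array([1.000e-02, 9.000e-02, 1.364e+01]), array([ 0.   , -0.001,  0.002])) [ 0.50205671 -0.10304626  0.22837574]
16 [0.54596823 0.14873934 0.16245266] 0.04383069987375077
```

View pics/s5.png

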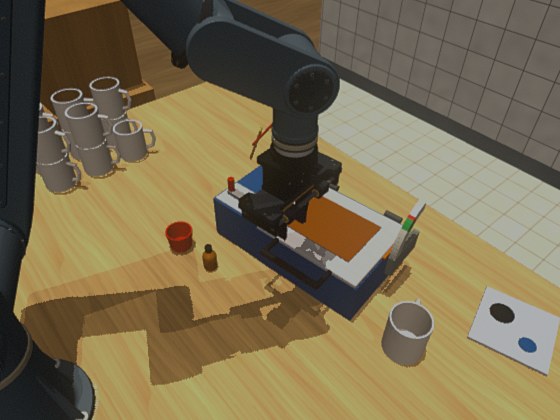

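The bolt has stayed back: the red grip is at pixel (231, 184) and measures 44 mm. The gripper is over the bar at about (295, 265). Descending.

Emit:
{"method": "send_rows", "body": {"deltas": [{"tx":0,"ty":0.1,"tz":3,"rx":0,"ry":0,"rz":0},{"tx":0,"ty":0.1,"tz":6,"rx":0,"ry":0,"rz":0},{"tx":0,"ty":0.1,"tz":8,"rx":0,"ry":0,"rz":0},{"tx":0,"ty":0.1,"tz":9,"rx":0,"ry":0,"rz":0},{"tx":0,"ty":0.1,"tz":9,"rx":0,"ry":0,"rz":0}]}}

```text
time: 7.93
position: [0.5017, -0.101, 0.1365]
tool_rot: [0.64, 0.768, -0.001, -0.002]
ft_force: [-0.2, 0.5, 0.1]
grip_width: 0.0451
```

Emit:
{"method": "send_rows", "body": {"deltas": [{"tx":0,"ty":0,"tz":1.2,"rx":0,"ry":0,"rz":0},{"tx":0,"ty":0,"tz":2.4,"rx":0,"ry":0,"rz":0},{"tx":0,"ty":0,"tz":3.6,"rx":0,"ry":0,"rz":0},{"tx":0,"ty":0,"tz":4.6,"rx":0,"ry":0,"rz":0},{"tx":0,"ty":0,"tz":4.6,"rx":0,"ry":0,"rz":0}]}}

```text
time: 8.35
position: [0.5028, -0.1023, 0.0919]
tool_rot: [0.64, 0.768, -0.0, -0.001]
ft_force: [-0.8, -0.4, -0.1]
grip_width: 0.0449
```

Run:
```python
from h import *
c=cam('side','s6');cam('top','t6')
yaw=.177;b=np.array([.6555,-.0754])-.155*np.array([np.cos(yaw),np.sin(yaw)])
o=robot.get_obs();print(delta([*b,.092],cell(yaw)),o['position'],o['ft_force'])
```

```text
(array([ 0.02, -0.05,  0.1 ]), array([0.001, 0.   , 0.004])) [ 0.50347325 -0.1027628   0.09304283] [ 0.0684478  -0.34400875 -0.06042193]
```

View pics/s6.png

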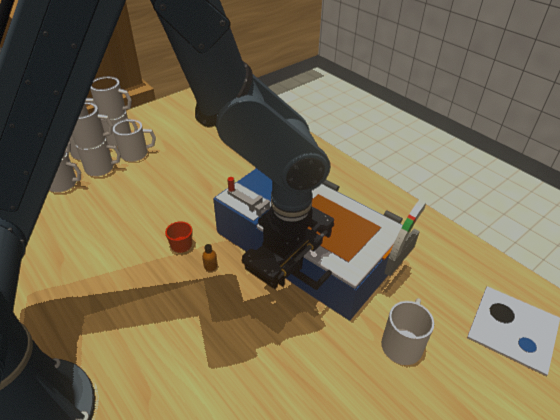

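The gripper straddles the bar with no contact force. Closing.

Emit:
{"method": "send_rows", "body": {"deltas": [{"tx":0,"ty":0,"tz":0,"rx":0,"ry":0,"rz":0},{"tx":0,"ty":0,"tz":0,"rx":0,"ry":0,"rz":0},{"tx":0,"ty":0,"tz":0,"rx":0,"ry":0,"rz":0},{"tx":0,"ty":0,"tz":0,"rx":0,"ry":0,"rz":0},{"tx":0,"ty":0,"tz":0,"rx":0,"ry":0,"rz":0}], "claw": 0.5, "squeeze": 20}}

```text
time: 8.87
position: [0.5031, -0.1031, 0.0929]
tool_rot: [0.641, 0.768, 0.0, 0.0]
ft_force: [-0.3, -0.3, 0.2]
grip_width: 0.0195
```

Emit:
{"method": "send_rows", "body": {"deltas": [{"tx":0,"ty":0,"tz":0,"rx":0,"ry":0,"rz":0},{"tx":0,"ty":0,"tz":0,"rx":0,"ry":0,"rz":0}]}}

```text
time: 9.03
position: [0.5054, -0.1028, 0.093]
tool_rot: [0.641, 0.767, 0.002, 0.002]
ft_force: [5.1, 4.1, -2.0]
grip_width: 0.0132
```

Run:
```python
from h import *
np.set_printoptions(precision=3,suppress=True)
o=robot.get_obs();print(o['position'],o['ft_force'],o['grip_width'],Rn.from_quat(o['tool_rot']).as_matrix())
for th in np.arange(0,1.16,.05):
    print(round(th,2),100*.255*(1-np.cos(th)),-100*.255*np.sin(th))
```

```text
[ 0.505 -0.103  0.093] [ 5.096  4.101 -1.982] 0.013180704973608598 [[-0.178  0.984  0.005]
 [ 0.984  0.178  0.   ]
 [-0.001  0.005 -1.   ]]
0.0 0.0 -0.0
0.05 0.03186835992835979 -1.2744688164022975
0.1 0.12739378541034158 -2.545752124494118
0.15 0.28633751263092283 -3.810672378076781
0.2 0.5083022650483385 -5.066067935274061
0.25 0.7927332463785592 -6.308800960990335
0.3 1.1389195272970474 -7.53576526986416
0.35 1.5459958223918384 -8.743894090114011
0.4 2.01294465292643 -9.930167728870588
0.45 2.5385988900067393 -11.09162111983637
0.5 3.1216446717954947 -12.225351234407176
0.55 3.760624687482605 -13.32852433773181
0.6 4.453941819803205 -14.398383071573404
0.65 5.199863136999076 -15.43225334626901
0.7 5.9965242242455465 -16.427551024561122
0.75 6.841933843717567 -17.38178838059502
0.8 7.733978911647283 -18.29258031793783
0.85 8.670429779932958 -19.157650331077463
0.9 9.648945809098057 -19.974836195500828
0.95 10.66708121867097 -20.74209537212903
1.0 11.722291200362436 -21.457510112601362
1.05 12.81193827876096 -22.119292252647433
1.1 13.93329890364778 -22.725787681566604
1.15 15.08357025745399 -23.27548047664329
```

Emit:
{"method": "send_rows", "body": {"deltas": [{"tx":0,"ty":0.1,"tz":-0.6,"rx":0,"ry":0,"rz":0},{"tx":0,"ty":0.2,"tz":-1.3,"rx":0,"ry":0,"rz":0},{"tx":0,"ty":0.3,"tz":-2.5,"rx":0,"ry":0,"rz":0},{"tx":0,"ty":0.4,"tz":-3.8,"rx":0,"ry":0,"rz":0},{"tx":0,"ty":0.6,"tz":-5.1,"rx":0,"ry":0,"rz":0}]}}

```text
time: 9.45
position: [0.5105, -0.102, 0.1444]
tool_rot: [0.641, 0.767, 0.001, 0.001]
ft_force: [6.8, 3.4, -4.0]
grip_width: 0.0135
```

```bash
cat >> h.py <<'E'
def lid():
    o=robot.get_obs(); g=o['position']-Rn.from_quat(o['tool_rot']).apply([0,0,.019])
    d=g-[.6555,-.0754,0]; bx=d[:2]@[.984,.176]; by=d[:2]@[-.176,.984]
    v=np.array([.1-bx,d[2]-.111]); print('grasp box',bx.round(4),by.round(4),d[2].round(4),'r',np.hypot(*v).round(4),'ang',np.arctan2(v[1],v[0]).round(3),'F',o['ft_force'].round(1),'w',round(o['grip_width'],4),'t',o['time'])
E
python3 - <<'E'
from h import *
lid();c=cam('side','s7')
E
```

```text
grasp box -0.1474 -0.0006 0.1634 r 0.2529 ang 0.209 F [ 6.8  3.4 -4. ] w 0.0135 t 9.45
```

View pics/s7.png

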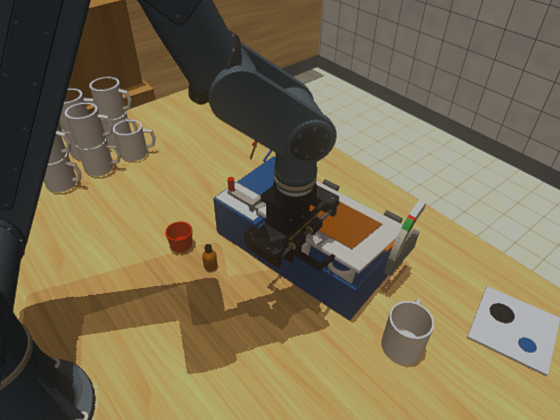

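The lid is opening: its front edge is off the box near (345, 265), and the kinematics give about 0.2 rad. Continuing on the arc.

Emit:
{"method": "send_rows", "body": {"deltas": [{"tx":0,"ty":0.4,"tz":-1.2,"rx":0,"ry":0,"rz":0},{"tx":0,"ty":0.7,"tz":-2.5,"rx":0,"ry":0,"rz":0},{"tx":0,"ty":1.1,"tz":-3.7,"rx":0,"ry":0,"rz":0},{"tx":0,"ty":1.6,"tz":-4.9,"rx":0,"ry":0,"rz":0},{"tx":0,"ty":2.1,"tz":-6,"rx":0,"ry":0,"rz":0}]}}

```text
time: 9.92
position: [0.5299, -0.0986, 0.204]
tool_rot: [0.641, 0.768, -0.0, 0.001]
ft_force: [3.5, -0.9, -5.0]
grip_width: 0.0134
```

```bash
python3 -c "
from h import *
lid()"
```

```text
grasp box -0.1277 -0.0007 0.223 r 0.2538 ang 0.457 F [ 3.5 -0.9 -5. ] w 0.0134 t 9.9167
```

Emit:
{"method": "send_rows", "body": {"deltas": [{"tx":0,"ty":0.6,"tz":-1.1,"rx":0,"ry":0,"rz":0},{"tx":0,"ty":1.2,"tz":-2.2,"rx":0,"ry":0,"rz":0},{"tx":0,"ty":1.9,"tz":-3.3,"rx":0,"ry":0,"rz":0},{"tx":0,"ty":2.7,"tz":-4.3,"rx":0,"ry":0,"rz":0},{"tx":0,"ty":3.5,"tz":-5.3,"rx":0,"ry":0,"rz":0}]}}

```text
time: 10.33
position: [0.5615, -0.0929, 0.2565]
tool_rot: [0.641, 0.768, -0.003, -0.002]
ft_force: [-3.2, -3.7, -0.6]
grip_width: 0.0131
```

```bash
python3 -c "
from h import *
lid();cam('side','s8')"
```

```text
grasp box -0.0954 -0.0007 0.2755 r 0.2554 ang 0.7 F [-3.2 -3.7 -0.6] w 0.0131 t 10.3333
```

View pics/s8.png

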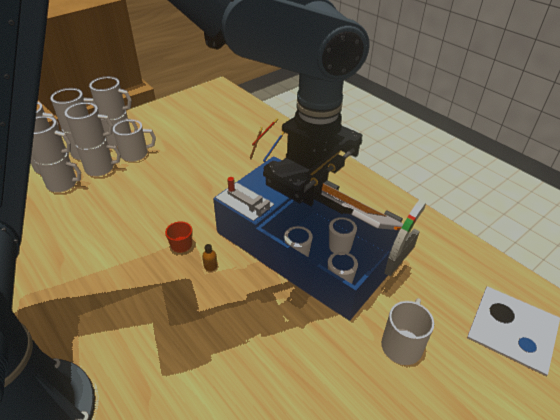

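The lid is well up (about 0.7), with the bar still in the fingers. Continuing.

Emit:
{"method": "send_rows", "body": {"deltas": [{"tx":0,"ty":0.8,"tz":-1,"rx":0,"ry":0,"rz":0},{"tx":0,"ty":1.6,"tz":-1.9,"rx":0,"ry":0,"rz":0},{"tx":0,"ty":2.5,"tz":-2.7,"rx":0,"ry":0,"rz":0},{"tx":0,"ty":3.5,"tz":-3.5,"rx":0,"ry":0,"rz":0},{"tx":0,"ty":4.5,"tz":-4.3,"rx":0,"ry":0,"rz":0}]}}

```text
time: 10.8
position: [0.6055, -0.0852, 0.3001]
tool_rot: [0.641, 0.768, -0.003, -0.002]
ft_force: [-4.2, -3.1, 4.8]
grip_width: 0.0136
```

```bash
python3 -c "
from h import *
lid();cam('side','s9');cam('top','t9');lid()"
```

```text
grasp box -0.0508 -0.0008 0.3191 r 0.257 ang 0.944 F [-4.2 -3.1  4.8] w 0.0136 t 10.8
grasp box -0.0484 -0.0008 0.3206 r 0.2569 ang 0.955 F [-4.  -2.5  4.7] w 0.0132 t 10.9
```

View pics/s9.png

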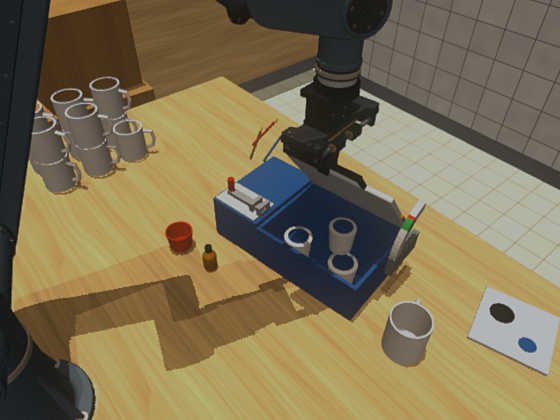

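Emit:
{"method": "send_rows", "body": {"deltas": [{"tx":0,"ty":0.9,"tz":-0.6,"rx":0,"ry":0,"rz":0},{"tx":0,"ty":1.9,"tz":-1.2,"rx":0,"ry":0,"rz":0},{"tx":0,"ty":2.9,"tz":-1.7,"rx":0,"ry":0,"rz":0},{"tx":0,"ty":3.7,"tz":-2.1,"rx":0,"ry":0,"rz":0},{"tx":0,"ty":4.5,"tz":-2.4,"rx":0,"ry":0,"rz":0}]}}

```text
time: 11.32
position: [0.6511, -0.0771, 0.3261]
tool_rot: [0.641, 0.768, -0.002, 0.0]
ft_force: [-4.2, -2.1, 11.0]
grip_width: 0.0133
```

```bash
python3 -c "
from h import *
lid()
for n in ['side','top']:
    c=cam(n,n+'10');lid()
    r=robot.tip_of('lid_middle',n)[:1];print(n,r)
    P=cloud(c)
    d=P-np.array([.6555,-.0754,0]); bx=d[...,0]*.984+d[...,1]*.176; by=-d[...,0]*.176+d[...,1]*.984
    m=(c['z_map']>0)&(bx>-.02)&(bx<.085)&(by>-.125)&(by<.125)&(P[...,2]>.14)&(P[...,2]<.3)
    q=np.stack([bx[m],P[...,2][m]],1)
    print(m.sum(), np.percentile(np.arctan2(q[:,1]-.111,.1-q[:,0]),[10,30,50,70,90]).round(3) if m.sum() else '')
    v,s=cv2.fitLine(q.astype(np.float32),cv2.DIST_HUBER,0,.01,.01).ravel()[:2],0
    print('slope ang',np.arctan2(abs(v[1]),abs(v[0])))
"
```

```text
grasp box -0.0046 -0.0009 0.3451 r 0.2564 ang 1.151 F [-4.2 -2.1 11. ] w 0.0133 t 11.3167
grasp box -0.0024 -0.0009 0.346 r 0.2564 ang 1.16 F [-2.9 -0.8  9. ] w 0.0135 t 11.3667
side [{'xy': [353.1, 177.0], 'p': 0.88}]
3969 [1.077 1.103 1.113 1.118 1.123]
slope ang 1.1400042
grasp box -0.0036 -0.0009 0.3455 r 0.2563 ang 1.155 F [-4.7 -1.7  9.7] w 0.0134 t 11.4667
top []
131 [1.146 1.19  1.203 1.221 1.26 ]
slope ang 1.144344
```

View pics/side10.png

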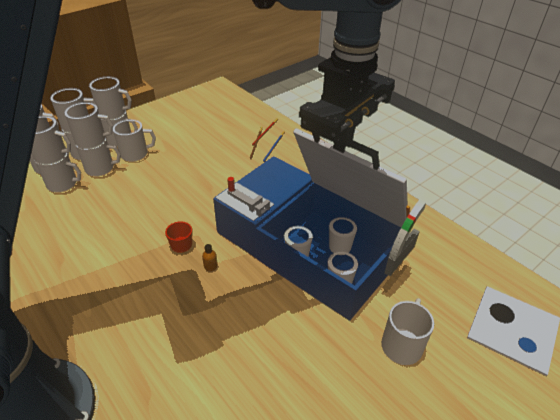

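The lid is at about 1.15 rad by both the kinematics and the cloud slope (1.14), and still gripped. I hold it briefly, then ease back.

Emit:
{"method": "send_rows", "body": {"deltas": [{"tx":0,"ty":0,"tz":0,"rx":0,"ry":0,"rz":0},{"tx":0,"ty":0,"tz":0.1,"rx":0,"ry":0,"rz":0},{"tx":0,"ty":-0.7,"tz":0.5,"rx":0,"ry":0,"rz":0},{"tx":0,"ty":-1.6,"tz":0.9,"rx":0,"ry":0,"rz":0},{"tx":0,"ty":-2.5,"tz":1.4,"rx":0,"ry":0,"rz":0}]}}

```text
time: 11.93
position: [0.627, -0.0814, 0.3125]
tool_rot: [0.641, 0.768, -0.001, 0.002]
ft_force: [-3.0, -0.7, 7.6]
grip_width: 0.0132
```

```bash
python3 -c "
from h import *
lid()"
```

```text
grasp box -0.0291 -0.0009 0.3315 r 0.2555 ang 1.041 F [-3.  -0.7  7.6] w 0.0132 t 11.9333
```

Emit:
{"method": "send_rows", "body": {"deltas": [{"tx":0,"ty":-0.9,"tz":0.6,"rx":0,"ry":0,"rz":0},{"tx":0,"ty":-1.7,"tz":1.1,"rx":0,"ry":0,"rz":0},{"tx":0,"ty":-2.5,"tz":1.7,"rx":0,"ry":0,"rz":0},{"tx":0,"ty":-3,"tz":2.1,"rx":0,"ry":0,"rz":0},{"tx":0,"ty":-3.3,"tz":2.4,"rx":0,"ry":0,"rz":0}]}}

```text
time: 12.35
position: [0.5927, -0.0874, 0.2861]
tool_rot: [0.641, 0.768, -0.002, -0.001]
ft_force: [-6.2, -2.5, 8.4]
grip_width: 0.0133
```

Emit:
{"method": "send_rows", "body": {"deltas": [{"tx":0,"ty":0,"tz":0,"rx":0,"ry":0,"rz":0},{"tx":0,"ty":0,"tz":0,"rx":0,"ry":0,"rz":0},{"tx":0,"ty":0,"tz":0,"rx":0,"ry":0,"rz":0},{"tx":0,"ty":0,"tz":0,"rx":0,"ry":0,"rz":0},{"tx":0,"ty":0,"tz":0,"rx":0,"ry":0,"rz":0}]}}

```text
time: 12.77
position: [0.593, -0.0874, 0.2864]
tool_rot: [0.641, 0.768, -0.002, -0.001]
ft_force: [-7.0, -3.0, 7.3]
grip_width: 0.0133
```

```bash
python3 -c "
from h import *
lid()
for n in ['side','top']:
    c=cam(n,n+'11');lid()
    P=cloud(c)
    d=P-np.array([.6555,-.0754,0]); bx=d[...,0]*.984+d[...,1]*.176; by=-d[...,0]*.176+d[...,1]*.984
    m=(c['z_map']>0)&(bx>-.05)&(bx<.085)&(by>-.125)&(by<.125)&(P[...,2]>.14)&(P[...,2]<.27)
    q=np.stack([bx[m],P[...,2][m]],1)
    v=cv2.fitLine(q.astype(np.float32),cv2.DIST_HUBER,0,.01,.01).ravel()[:2]
    print(m.sum(),'slope ang',np.arctan2(abs(v[1]),abs(v[0])))
    if n=='side':
        cv2.imwrite('pics/zoom11.png',cv2.resize(c['color'][150:300,330:450,::-1],None,fx=4,fy=4,interpolation=cv2.INTER_CUBIC))
    for l in ['mug','ink','tub']:
        print(l,[atz(c,r['xy'],0).round(3) for r in robot.tip_of(l,n)[:1]])
    col=c['color'].astype(int); g=(col[...,0]>110)&(col[...,1]<50)&(col[...,2]<50)&(P[...,2]>.125)&(P[...,2]<.17)&(P[...,0]>.5)&(P[...,0]<.6)
    q=P[g]
    if len(q): print('bolt',len(q),(q.mean(0)[:2]-[.6555,-.0754])@[-.176,.984]-.196)
lid()
"
```

```text
grasp box -0.0635 -0.0008 0.3054 r 0.254 ang 0.872 F [-7.  -3.   7.3] w 0.0133 t 12.7667
grasp box -0.0635 -0.0008 0.3054 r 0.254 ang 0.872 F [-5.7 -3.1  7.3] w 0.0134 t 12.8167
798 slope ang 0.8626692
mug [array([ 0.61, -0.32,  0.  ])]
ink [array([0.427, 0.09 , 0.   ])]
tub [array([0.418, 0.191, 0.   ])]
bolt 14 0.04365905763823605
grasp box -0.0634 -0.0008 0.3054 r 0.254 ang 0.872 F [-5.5 -2.8  8. ] w 0.0132 t 13.0167
922 slope ang 0.85411686
mug [array([ 0.613, -0.329,  0.   ])]
ink [array([0.44 , 0.087, 0.   ])]
tub [array([0.421, 0.189, 0.   ])]
bolt 18 0.04567359531520657
grasp box -0.0635 -0.0007 0.3054 r 0.254 ang 0.872 F [-7.2 -2.1  7.6] w 0.0132 t 13.1667
```

View pics/side11.png

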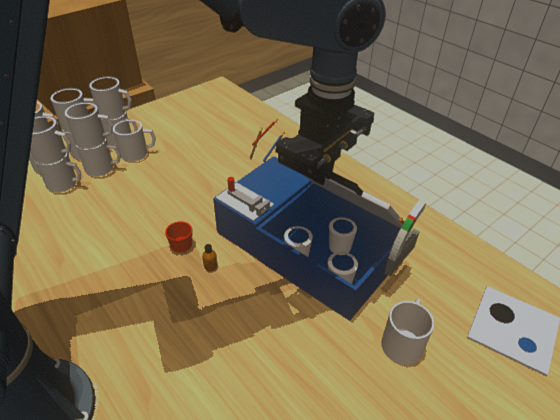

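View pics/zoom11.png

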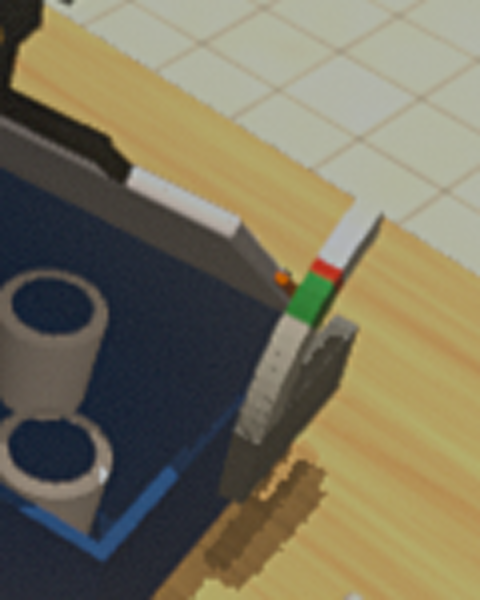

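The pointer (zoom (285, 280)) sits beside the green band. The lid is at about 0.86–0.87 and still, the bolt is back, and the objects are unmoved. Handing in.

```bash
python3 -c "
from h import *
lid();print(robot.hand_in());lid()"
```

```text
grasp box -0.0635 -0.0007 0.3054 r 0.254 ang 0.872 F [-7.2 -2.1  7.6] w 0.0132 t 13.1667
the job is handed in; nothing more can be done
None
the job is handed in; nothing more can be done
```

The job is handed in at about 13 s. The lid is held still by its bar just below the balance point, and the bolt is fully back. `hand_in` gives no verdict, so the figures below are my own measurements.

- **Bolt:** I gripped the red grip and slid the bolt to its stop. The cameras then put it at 44 to 46 mm, and it stayed there to the end.
- **Lid raised:** I took the black bar and raised the lid along its arc to about 1.15 rad, about 9° past balance. The bar stayed gripped, and the slope of the lid in the depth picture gave 1.14 rad. I held it there for about 0.4 s before easing back.
- **Final hold:** By the arm's position the lid is at 0.872 rad, unchanged over the last 0.4 s. The depth pictures gave 0.854 and 0.863 rad, and the pointer sits beside the green band. The grip is set to 20 N, with the fingers stopped on the bar at 13 mm.
- **Mug, ink bottle and tub:** They show where they were, within the 5 to 10 mm scatter of the detections.

No check failed. The arm's angle and the depth pictures differ by up to 0.02 rad, and the band's edges are much further off than that.

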